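# Check cell in the light gauge

### The arm

A 7-joint arm with a two-finger parallel gripper is mounted at the origin on the work surface. World frame = base frame: x ahead of the robot, y to its left, z up, the work surface at z = 0. Lengths are in m, angles in rad, forces in N, time in s.
With the tool pointing down it reaches from about 0.4 to 0.85 m from the base axis. Payload 4.5 kg.
Tool frame: the origin (TCP) lies midway between the tips of the shut fingers; the grasp point (between the pads) lies 19 mm behind it; x points along the fingers, y is the direction in which the jaws open and shut, and the axes are right-handed (so a half turn about x gives the same grasp; the last joint's range is limited). The gripper opens to 88 mm and grips with 3 to 60 N. Pads are 18 mm wide; open, the fingers measure 123 mm over their backs; the gripper's body (75 mm by 187 mm) begins 45 mm behind the grasp point.
Start: joints at [-1.255, 0.689, -0.195, 1.565, 0.157, 0.902, -0.215], TCP at [0.174, 0.6, 0.239] pointing down, gripper open.
Joint ranges: [-3.01, 3.01], [-0.46, 2.08], [-1.47, 1.51], [0.13, 2.56], [-1, 4.14], [0.04, 2.09], [-2.66, 2.66]. Speed limits (rad/s): [2.57, 2.57, 3.14, 3.14, 3.14, 3.14, 3.14].

### API

Orientations are given as a unit quaternion [x, y, z, w].
In Python, from plant import r gives the robot as it stands.
- The arm moves only by the tool arm_command, never from a script. Its argument "plan" is a list of rows, each a list of 5 numbers: the finger opening in m, from 0 to 0.0881, then the shift along the tool's x, y, z in m, then the turn about the tool's x in rad. In form: [[grip, dx, dy, dz, roll], ...]. A call has 1 to 12 rows; each row shifts and turns the commanded pose from where the row before left it, along the tool's axes as they then stand; what a row does not reach is not made up. A row lasts 1/8 s, in which the tool goes at most 62.5 mm and 10.7 degrees, less where a joint would pass 70% of its speed; a pose out of reach is approached as far as the arm can. A call is refused whole if a number of a shift passes 0.0625 or a number of a turn 0.188, either way. A call with a gripper value outside its range is refused whole. The fingers move at their own pace and stop on an object; "force" is the grip in N (left out, the last holds). Time passes only in rows, so rows that do not move let the fingers close. It gives the time, the measured TCP pose, the force and the opening at its end, in the units of the state.
- r.get_state(): the state, without advancing time (a new reading comes with each control period).
- r.snapshot(name): name is "scene" or "top" or "wrist"; returns (picture, depth): 384x512x3 uint8, red, green, blue; 384x512 float32, m along the optical axis (not along the pixel's ray), 0 where there is no reading.
- r.calibration(name): a dict with "fx", "fy", "cx", "cy" (pixels), "eye" and "orientation" of the camera in the world; the wrist camera has in their place "mount" (4x4, takes a point from camera to tool coordinates, whose origin is the TCP and whose axes are the tool frame's). Camera axes: x right, y down, z forward; pixel columns grow to the right and rows downward; lengths in m; the calibration is good to about 2 mm. A picture is of the moment at which its call begins: read the wrist's pose just before it. calibration takes no time and is no camera call.
- r.finish_job(): hands the job in, once; it reports no verdict.
The state is a dict: "clock": time; "q": joint angles; "qd": joint speeds; "joint_torque": joint torques, N m; "tool_pos": TCP position; "eef_rot": TCP orientation; "contact_force": force on the tool from outside, world axes, zero at the start; "moment": the same for the moment, N m; "opening": opening from 0.0 (shut) to 1.0 (fully open).
Only numpy, scipy, OpenCV 4.12 (cv2) and the standard library are available. Lean on these libraries where they do the work, as an engineer would, in place of code of your own. Each camera call takes 0.05 s, during which the arm holds its last target.

### The job

Switch on the lamp of the light gauge by pushing its toggle lever fully over to the other side. Then take the amber prism cell out of the rack, gripping it by its two frosted faces only (fingers never on the clear faces or the stopper), and hold it upright and still in the light path, half way between lamp and sensor, with the red beam through the middle of the clear glass and the clear faces square to the beam. Finish while holding it there, free of the gauge; leave the other cells and everything else where they are.

Things in the scene. Friction and masses are not known exactly. Their poses are not given: they have to be found in the camera images.
- amber: amber prism cell (green and blue ones are alike), upright, 78 mm tall, about 0.12 kg: black 24 mm square foot (0-8 mm), glass 8-66 mm, black round stopper 19 mm wide on top. Clear coloured faces look along its x (24 mm apart, 20 mm wide); frosted whitish faces look along its y (26 mm apart). Origin: centre of underside, z up
- amber_clear: the clear glass block and the stopper of the amber cell, rigidly part of it and not to be touched with the fingers; same origin and axes as amber
- amber_frost: its two frosted faces, the only place for the fingers: pads 20 mm wide, 8 to 66 mm above the underside, standing 3 mm proud of the glass in +y and -y, so fingers closing along y touch only them; same origin and axes as amber
- amber_window (a point): the centre of the amber cell's clear glass, 37 mm above its underside on its axis; axes as amber
- green: green prism cell, upright, 78 mm tall, about 0.12 kg; origin: centre of underside, z up. Shape as amber. To be left in the rack
- blue: blue prism cell, upright, 78 mm tall, about 0.12 kg; origin: centre of underside, z up. Shape as amber. To be left in the rack
- rack: black fixed rack, 196 (x) x 64 (y) x 20 mm high, on the left or right; origin: centre of underside. Three pockets in a row along x at -65, 0, +65 mm, each 28 x 30 mm, 12 mm deep (floor 8 mm above the table). The cells stand loosely in them in any order, their axes parallel to the rack's; they lift out straight up
- gauge: fixed light gauge on the other side; origin: centre of underside. Grey base plate 230 (x) x 90 (y) x 14 mm with a yellow cross in the middle, green lamp housing at +x, black sensor housing at -x (each 50 x 56 mm, tops 114 mm above the table, inner faces at x = +-60 mm). Lens tubes leave a free gap from x = -48 to +48 mm
- beam (a point): middle of the light path, half way between the two lenses, 85 mm above the table (71 mm above the base plate); the light runs along its x axis and is drawn as a thin red line (no solid thing); axes as gauge
- lamp_switch (a joint): toggle lever of the lamp switch, rad: starts between 0 and 0.25 (leaning to -x of its block), 1.0 = fully over to the block's +x side (end stop), 0.5 = upright. Stays where it is left; about 1 to 2 N at the ball moves it
- lamp_switch_base: fixed grey block under the lever, 70 (x) x 50 (y) x 25 mm high; origin: centre of its underside. The lever turns about the block's y axis 22 mm above the table; it is a 10 mm steel rod with a red ball (26 mm) whose centre is 80 mm from the pivot
- lamp_switch_tip (a point): centre of the red ball on the lever
- bushing: bystander: brass bushing standing upright, 36 mm across, 28 mm high; origin under its centre
- paste_can: bystander: blue can, 70 mm across, 85 mm high; origin under its centre
- screwdriver: bystander: screwdriver lying on the table
- wrench: bystander: wrench lying on the table
- brush: bystander: hand brush lying on the table

How it is judged:
On the way, in this order (a step that is already met when the one before it is completed fails the run):
1. the lamp switch lever is pushed over (value of joint lamp_switch above 0.85 rad), for 0.2 s.
2. the amber cell is held by its frosted faces, clear of the rack (contact force between the fingers and amber_frost above 3 N and contact force between the fingers and amber_clear below 2 N and z of amber in the frame of rack above 0.025 m and contact force between amber and rack below 0.2 N), for 0.2 s.
At the end, for the whole second after the job is handed in: lever over (0.85 rad or more); amber cell gripped by the frosted faces only (over 3 N), still, clear of the gauge, upright within 8 deg, clear faces square to the beam within 10 deg, centre of its glass within 25 mm along the beam, 7 mm sideways and 15 mm in height of the mid beam (value of joint lamp_switch above 0.85 rad and contact force between the fingers and amber_frost above 3 N and contact force between the fingers and amber_clear below 2 N and x of amber_window in the frame of beam between -0.025 and 0.025 m and y of amber_window in the frame of beam between -0.007 and 0.007 m and z of amber_window in the frame of beam between -0.015 and 0.015 m and angle between the x axis of amber and the x axis of beam, either way round below 0.18 rad and angle between amber's own z axis and vertical below 0.15 rad and contact force between amber and gauge below 0.2 N and linear speed of amber below 0.03 m/s and height (world z) of amber above 0.025 m); the arm keeps its last pose, push and grip.
It fails at once if the fingers touch the clear faces or the stopper of the amber cell (contact force between the fingers and amber_clear above 2 N).
It fails at once if the green or blue cell is moved by more than 20 mm or tipped (distance of any of green, blue from where it was at the start of the episode above 0.02 m or angle between any of green, blue's own z axis and vertical above 0.3 rad).
It fails at once if a bystander is moved by more than 30 mm (distance of any of bushing, paste_can, screwdriver, wrench, brush from where it was at the start of the episode above 0.03 m).
It fails at once if the amber cell is struck hard against the light gauge (over 15 N) (contact force between amber and gauge above 15 N).
It also fails if it takes over 51 s, if anything falls off the work surface, if the arm or the gripper's body presses on something with over 40 N, if the wrist force passes 120 N, or if a joint passes its speed limit or range.

## Working session

There is one attempt and no reset: what is moved stays moved. The work goes in short steps, Python scripts to look and compute and a tool call to move; the robot and the scene stay as the last step left them, time stands still between calls to the robot, and variables do not carry over. Pictures are saved under pics/ and viewed, and the job is handed in when it is done.

Besides the shell and the picture viewer there is one more tool, called by a JSON object that holds its "method" and its "body", one argument or row to a line. arm_command: Moves the arm, as the interface text tells. Its arguments: {"type":"object","properties":{"plan":{"type":"array","items":{"type":"array","items":{"type":"number"}}},"force":{"type":"number"}},"required":["plan"]}

```bash
mkdir -p pics; ls; python3 - <<'E'
from plant import r
import cv2,numpy as np
s=r.get_state();print({k:np.round(v,3) for k,v in s.items()})
for n in ("scene","top"):
    p,d=r.snapshot(n);np.savez(f"pics/{n}0.npz",p=p,d=d);c=r.calibration(n);print(c)
    cv2.imwrite(f"pics/{n}0.png",cv2.resize(p[:,:,::-1],(800,600),interpolation=cv2.INTER_CUBIC))
print(r.calibration("wrist"))
E
```

```text
pics
{'clock': np.float64(0.0), 'q': array([-1.255,  0.69 , -0.195,  1.566,  0.157,  0.902, -0.215]), 'qd': array([ 0.   ,  0.002, -0.   , -0.001,  0.001, -0.001,  0.   ]), 'joint_torque': array([-0.0000e+00, -5.2757e+01, -1.2670e+00, -1.5343e+01, -5.3000e-02,
        7.0000e-03,  0.0000e+00]), 'tool_pos': array([0.174, 0.6  , 0.238]), 'eef_rot': array([ 0.099,  0.7  , -0.1  ,  0.7  ]), 'contact_force': array([-0.012, -0.375,  0.478]), 'moment': array([ 0.03 ,  0.025, -0.015]), 'opening': np.float64(1.001)}
{'fx': 452.08904495746833, 'fy': 452.08904495746833, 'cx': 248.87740839343576, 'cy': 189.81598975101025, 'eye': array([1.02320899, 0.87671925, 0.81670326]), 'orientation': array([ 0.22225847,  0.87095623, -0.42435906, -0.10934259])}
{'fx': 363.90067670494057, 'fy': 363.90067670494057, 'cx': 249.7680985410632, 'cy': 190.06940192910716, 'eye': array([0.36797777, 0.06739575, 1.29247905]), 'orientation': array([-0.70145224,  0.706481  , -0.06292369,  0.0699282 ])}
{'fx': 301.40693379561486, 'fy': 301.40693379561486, 'cx': 253.79107762606523, 'cy': 185.77883700858246, 'mount': array([[ 6.45716576e-04, -3.09694771e-01,  9.50835807e-01,
        -1.45134093e-01],
       [ 9.99999752e-01, -6.57901354e-05, -7.00532386e-04,
        -1.95079434e-04],
       [ 2.79506833e-04,  9.50836024e-01,  3.09694651e-01,
        -8.02225878e-02],
       [ 0.00000000e+00,  0.00000000e+00,  0.00000000e+00,
         1.00000000e+00]])}
```

View pics/scene0.png

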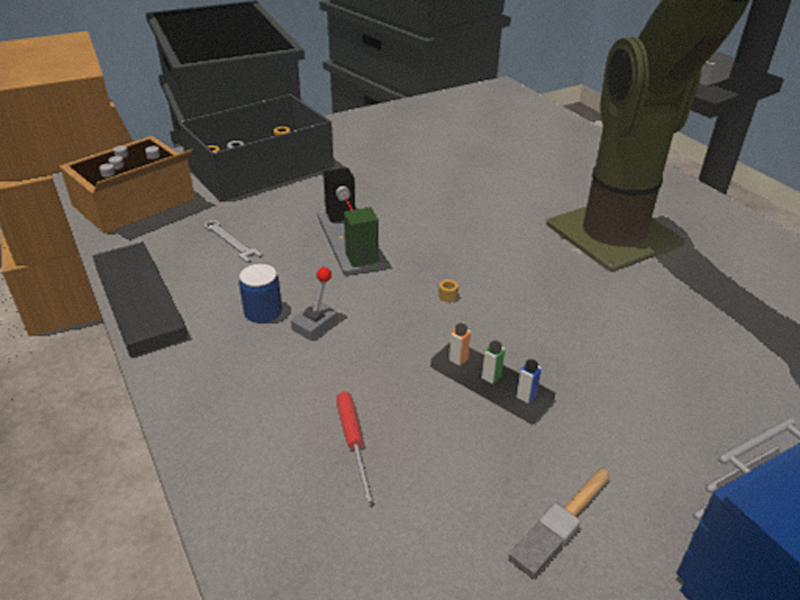

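View pics/top0.png

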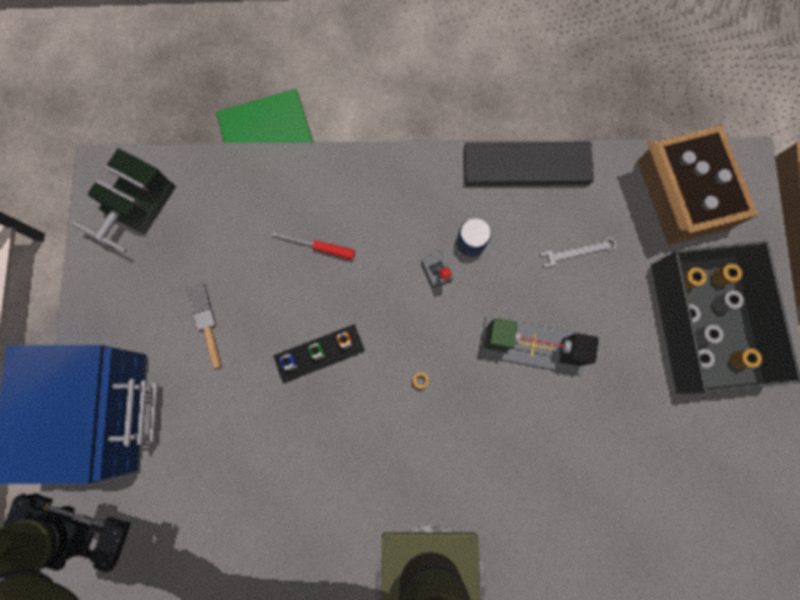

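The scene picture shows the amber cell at (459,345), the nearest to the gauge in the rack. The lever ball is at (323,274), and the gauge's green lamp housing is at (362,237). In the top picture the rack runs from (278,380) to (360,330), the ball is at (445,273) and the gauge is at (540,345). Next I enlarge these.

```bash
cat > h.py <<'E'
import numpy as np,cv2
from scipy.spatial.transform import Rotation as R
from plant import r
def cam(n,state=None):
    c=r.calibration(n)
    if n=="wrist":
        T=np.eye(4);T[:3,:3]=R.from_quat(state["eef_rot"]).as_matrix();T[:3,3]=state["tool_pos"]
        M=T@c["mount"]
    else:
        M=np.eye(4);M[:3,:3]=R.from_quat(c["orientation"]).as_matrix();M[:3,3]=c["eye"]
    return c,M
def plane(c,M,u,v,z):
    d=M[:3,:3]@np.array([(u-c["cx"])/c["fx"],(v-c["cy"])/c["fy"],1]);return M[:3,3]+d*(z-M[2,3])/d[2]
def cloud(c,M,d):
    v,u=np.mgrid[:d.shape[0],:d.shape[1]]
    P=np.stack([(u-c["cx"])/c["fx"]*d,(v-c["cy"])/c["fy"]*d,d],-1)
    return P@M[:3,:3].T+M[:3,3]
def proj(c,M,p):
    q=M[:3,:3].T@(np.array(p)-M[:3,3]);return np.array([q[0]/q[2]*c["fx"]+c["cx"],q[1]/q[2]*c["fy"]+c["cy"]])
def crop(p,x0,y0,x1,y1,k,name):
    cv2.imwrite(name,cv2.resize(p[y0:y1,x0:x1,::-1],None,fx=k,fy=k,interpolation=cv2.INTER_CUBIC))
E
python3 - <<'E'
from h import *
a=np.load("pics/top0.npz");p,d=a["p"],a["d"]
crop(p,170,200,240,250,10,"pics/rack.png");crop(p,255,140,325,190,10,"pics/sw.png");crop(p,300,195,390,245,8,"pics/ga.png")
c,M=cam("top");P=cloud(c,M,d)
print("table z",np.median(P[250:300,300:350,2]))
E
```

```text
table z 0.00019487684974073272
```

View pics/rack.png

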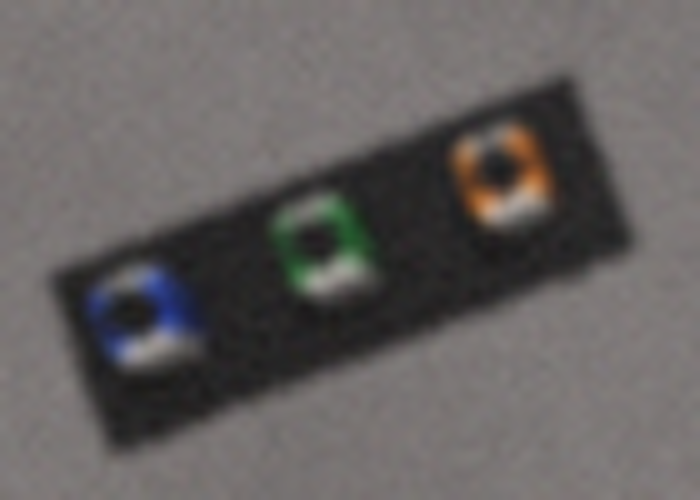

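View pics/sw.png

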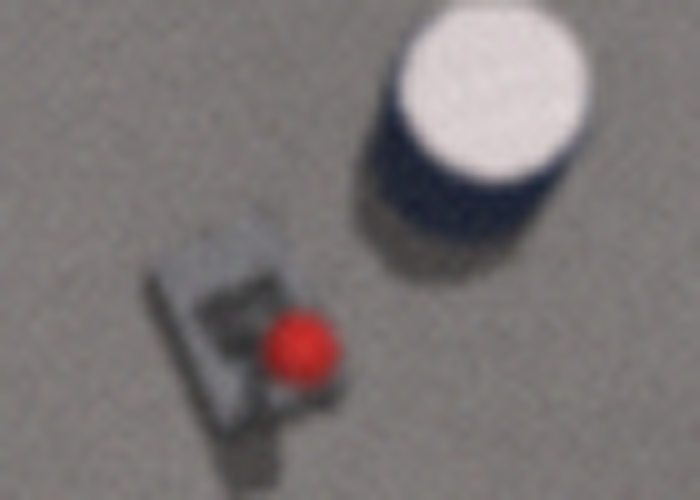

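View pics/ga.png

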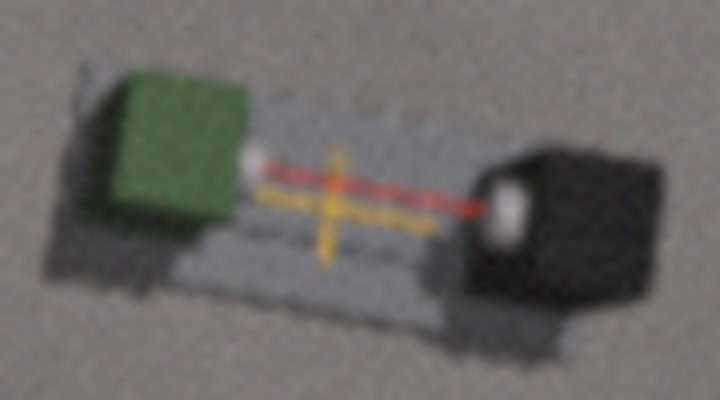

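```bash
python3 - <<'E'
from h import *
c,M=cam("top")
def g(x,y,k,x0,y0,z): return plane(c,M,(x+.5)/k-.5+x0,(y+.5)/k-.5+y0,z)
np.set_printoptions(precision=4,suppress=True)
rk=np.array([g(x,y,10,170,200,.02) for x,y in [(52,275),(570,75),(635,240),(115,450)]])
print("rack",rk[:,:2],rk.mean(0)[:2]); 
for n,x,y in [("amber",495,170),("green",317,240),("blue",125,310)]: print(n,g(x,y,10,170,200,.086)[:2])
e=rk[0]-rk[1]+rk[3]-rk[2]; print("rack long dir (to +y) ang",np.degrees(np.arctan2(e[1],e[0])), np.linalg.norm(e)/2)
e=rk[0]-rk[3]+rk[1]-rk[2]; print("rack short ang",np.degrees(np.arctan2(e[1],e[0])), np.linalg.norm(e)/2)
sw=np.array([g(x,y,10,255,140,.025) for x,y in [(150,272),(260,215),(350,390),(225,435)]]);print("sw",sw[:,:2],sw.mean(0)[:2])
print("ball z .09,.1",g(303,348,10,255,140,.09)[:2],g(303,348,10,255,140,.1)[:2])
print("cross",g(333,207,8,300,195,.014)[:2])
b=[g(x,y,8,300,195,.085)[:2] for x,y in [(265,170),(480,210)]];e=b[0]-b[1];print("beam",b,np.degrees(np.arctan2(e[1],e[0])))
gh=np.array([g(x,y,8,300,195,.114)[:2] for x,y in [(130,70),(245,90),(232,222),(110,200)]]);print("lamp",gh,gh.mean(0))
gh=np.array([g(x,y,8,300,195,.114)[:2] for x,y in [(550,148),(665,168),(645,290),(530,275)]]);print("sens",gh,gh.mean(0))
# scene ball
a=np.load("pics/scene0.npz");c,M=cam("scene")
P=cloud(c,M,a["d"]);p=a["p"].astype(int)
m=(p[...,0]>150)&(p[...,1]<70)&(p[...,2]<70)
v,u=np.nonzero(m[150:200,190:220]);print("ball px",u.mean()+190,v.mean()+150,len(u))
q=P[150:200,190:220][m[150:200,190:220]];print("ballsurf",np.median(q,0),q.max(0))
for z in(.09,.095,.1):print(z,plane(c,M,u.mean()+190,v.mean()+150,z))
a=np.load("pics/top0.npz");c,M=cam("top");P=cloud(c,M,a["d"]);p=a["p"].astype(int)
m=(p[...,0]>140)&(p[...,1]<70)&(p[...,2]<70);v,u=np.nonzero(m[165:185,275:295]);print("ball top px",u.mean()+275,v.mean()+165,np.max(P[165:185,275:295,2]))
for z in(.09,.095,.1):print(z,plane(c,M,u.mean()+275,v.mean()+165,z))
crop(a["p"],230,100,320,190,6,"pics/x.png")
a=np.load("pics/scene0.npz")
crop(a["p"],140,150,240,225,8,"pics/scsw.png");crop(a["p"],270,195,360,270,8,"pics/scrack.png")
E
```

```text
rack [[0.4807 0.3427]
 [0.55   0.1617]
 [0.4915 0.1386]
 [0.4199 0.3188]] [0.4855 0.2404]
amber [0.5088 0.1816]
green [0.4859 0.2406]
blue [0.4631 0.3038]
rack long dir (to +y) ang 111.29498935290499 0.19386494290809184
rack short ang 21.50205393461238 0.06407324005305319
sw [[ 0.694   0.0078]
 [ 0.7147 -0.0321]
 [ 0.65   -0.0627]
 [ 0.634  -0.0179]] [ 0.6732 -0.0263]
ball z .09,.1 [ 0.6502 -0.0406] [ 0.6479 -0.0397]
cross [ 0.5003 -0.241 ]
beam [array([ 0.5086, -0.1965]), array([ 0.4913, -0.2845])] 78.88645526615072
lamp [[ 0.5466 -0.1371]
 [ 0.538  -0.1836]
 [ 0.4842 -0.1758]
 [ 0.4934 -0.1269]] [ 0.5156 -0.1559]
sens [[ 0.5133 -0.306 ]
 [ 0.5048 -0.3518]
 [ 0.4556 -0.3402]
 [ 0.462  -0.2945]] [ 0.4839 -0.3231]
ball px 206.5 174.33333333333334 42
ballsurf [ 0.653  -0.0337  0.1046] [ 0.6616 -0.0262  0.1133]
0.09 [ 0.6446 -0.0535  0.09  ]
0.095 [ 0.6472 -0.0471  0.095 ]
0.1 [ 0.6498 -0.0407  0.1   ]
ball top px 284.9230769230769 174.1153846153846 1.2924790528219556
0.09 [ 0.6511 -0.0408  0.09  ]
0.095 [ 0.6499 -0.0404  0.095 ]
0.1 [ 0.6487 -0.0399  0.1   ]
```

View pics/scsw.png

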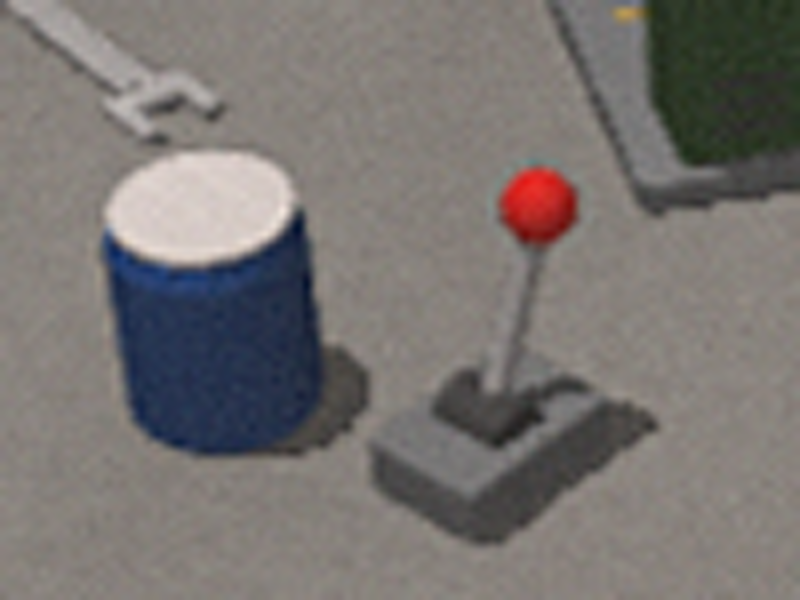

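View pics/scrack.png

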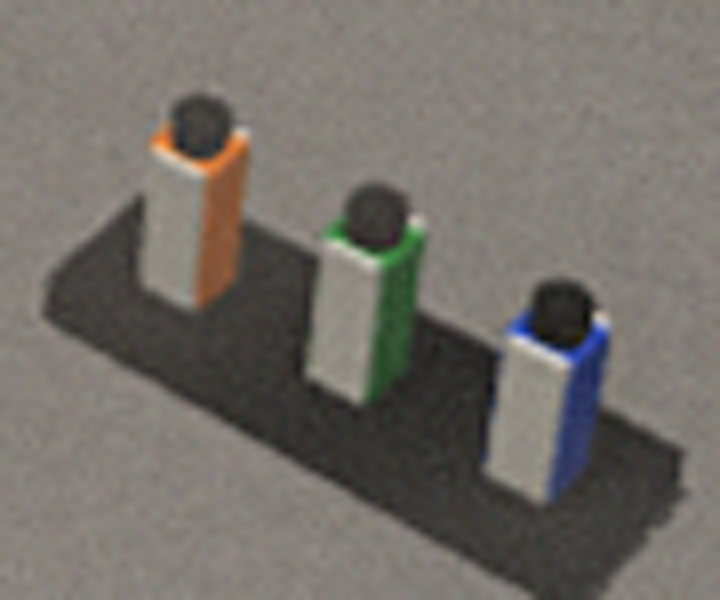

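```bash
cat >> h.py <<'E'
np.set_printoptions(precision=4,suppress=True)
def go(target,jawdeg=None):
    s=r.get_state();Rm=R.from_quat(s["eef_rot"]).as_matrix()
    print("t",round(float(s["clock"]),2),"tcp",np.round(s["tool_pos"],4),"open",round(float(s["opening"]),3),"F",np.round(s["contact_force"],2))
    print("x",Rm[:,0],"jaw deg",np.degrees(np.arctan2(Rm[1,1],Rm[0,1])),"q",s["q"])
    if target is not None: print("shift tool xyz (now)",Rm.T@(np.array(target)-s["tool_pos"]))
    if jawdeg is not None:
        y=np.array([np.cos(np.radians(jawdeg)),np.sin(np.radians(jawdeg)),0]);t=Rm.T@y
        a=np.arctan2(t[2],t[1]);a=(a+np.pi/2)%np.pi-np.pi/2
        print("roll",a);R2=Rm@R.from_euler("x",a).as_matrix()
        if target is not None: print("shift after roll",R2.T@(np.array(target)-s["tool_pos"]))
E
python3 - <<'E'
from h import *
c,M=cam("top");print("can",plane(c,M,49.0+255,9+140,.085))
go([0.605,-0.059,0.2],24)
E
```

```text
can [ 0.7405 -0.1091  0.085 ]
t 0.1 tcp [0.1737 0.5998 0.238 ] open 1.0 F [0.38 0.39 0.07]
x [-0.0003 -0.0016 -1.    ] jaw deg 73.85876361748134 q [-1.2552  0.6899 -0.1945  1.5662  0.1573  0.9025 -0.2151]
shift tool xyz (now) [ 0.0389 -0.5129  0.5975]
roll 0.8702003019511211
shift after roll [0.0389 0.1261 0.7772]
```

{"method": "arm_command", "body": {
  "plan": [
    [0, 0, -0.036, 0.041, 0],
    [0, 0, -0.036, 0.041, 0],
    [0, 0, -0.036, 0.041, 0],
    [0, 0, -0.036, 0.041, 0],
    [0, 0, -0.036, 0.041, 0],
    [0, 0, -0.036, 0.041, 0],
    [0, 0, -0.036, 0.041, 0],
    [0, 0, -0.036, 0.041, 0],
    [0, 0, -0.036, 0.041, 0],
    [0, 0, -0.036, 0.041, 0],
    [0, 0, -0.036, 0.041, 0],
    [0, 0, -0.036, 0.041, 0]
  ],
  "force": 15
}}

```text
clock: 1.6
tool_pos: [0.5269, 0.047, 0.2385]
eef_rot: [0.099, 0.7, -0.099, 0.7]
contact_force: [0.1, -0.4, 0.1]
opening: 0.003
```

{"method": "arm_command", "body": {
  "plan": [
    [0, 0, 0, 0, 0.174],
    [0, 0, 0, 0, 0.174],
    [0, 0, 0, 0, 0.174],
    [0, 0, 0, 0, 0.174],
    [0, 0, 0, 0, 0.174],
    [0, 0, 0, 0, 0]
  ]
}}

```text
clock: 2.35
tool_pos: [0.526, 0.0487, 0.2384]
eef_rot: [0.384, 0.594, -0.385, 0.593]
contact_force: [0.3, -0.3, 0.3]
opening: 0.003
```

```bash
python3 - <<'E'
from h import *
go([0.595,-0.0645,0.2],24)
s=r.get_state();p,d=r.snapshot("wrist");cv2.imwrite("pics/w1.png",p[:,:,::-1])
c,M=cam("wrist",s);m=(p[...,0]>130)&(p[...,1]<60)&(p[...,2]<60);v,u=np.nonzero(m)
print(len(u),u.mean(),v.mean())
for z in (.095,.1): print(plane(c,M,u.mean(),v.mean(),z))
P=cloud(c,M,d);print(np.median(P[m],0))
E
```

```text
t 2.35 tcp [0.526  0.0487 0.2384] open 0.003 F [ 0.28 -0.29  0.3 ]
x [-0.0006 -0.0005 -1.    ] jaw deg 24.127025967151173 q [-0.1712  0.5604 -0.0138  1.8622  0.0117  0.7198  0.2294]
shift tool xyz (now) [0.0385 0.0167 0.1315]
roll 0.0022171732758624607
shift after roll [0.0385 0.017  0.1315]
227 483.6740088105727 71.60352422907489
[0.6756 0.2183 0.095 ]
[0.6724 0.2166 0.1   ]
[0.7255 0.2463 0.0172]
```

View pics/w1.png

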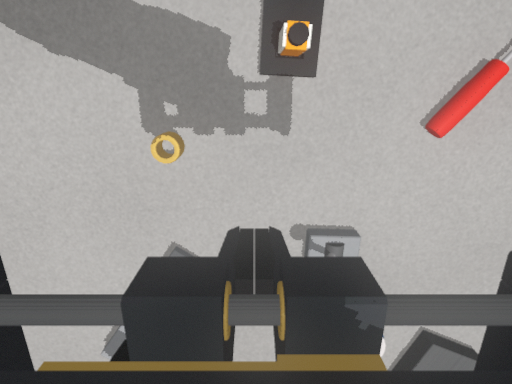

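{"method": "arm_command", "body": {
  "plan": [
    [0, 0.01, 0.004, 0.033, 0],
    [0, 0.01, 0.004, 0.033, 0],
    [0, 0.01, 0.004, 0.033, 0],
    [0, 0.01, 0.004, 0.033, 0],
    [0, 0.03, 0, 0, 0],
    [0, 0.03, 0, 0, 0],
    [0, 0.03, 0, 0, 0],
    [0, 0.028, 0, 0, 0],
    [0, 0, 0, 0, 0],
    [0, 0, 0, 0, 0]
  ]
}}

```text
clock: 3.65
tool_pos: [0.5952, -0.0655, 0.0815]
eef_rot: [0.385, 0.593, -0.384, 0.594]
contact_force: [0.2, -1.4, 1.0]
opening: 0.002
```

```bash
python3 - <<'E'
from h import *
go([0.595,-0.0645,0.08],24)
p,d=r.snapshot("scene");crop(p,150,110,250,210,6,"pics/s1.png")
c,M=cam("wrist",np.load and r.get_state())
E
```

```text
t 3.65 tcp [ 0.5952 -0.0655  0.0815] open 0.002 F [ 0.2  -1.43  1.03]
x [ 0.0012  0.0003 -1.    ] jaw deg 24.063614513410734 q [ 0.0476  0.8702 -0.026   1.7686  0.0406  0.5021  0.4153]
shift tool xyz (now) [ 0.0015  0.0002 -0.001 ]
roll 0.0011099722912315535
shift after roll [ 0.0015  0.0002 -0.001 ]
```

View pics/s1.png

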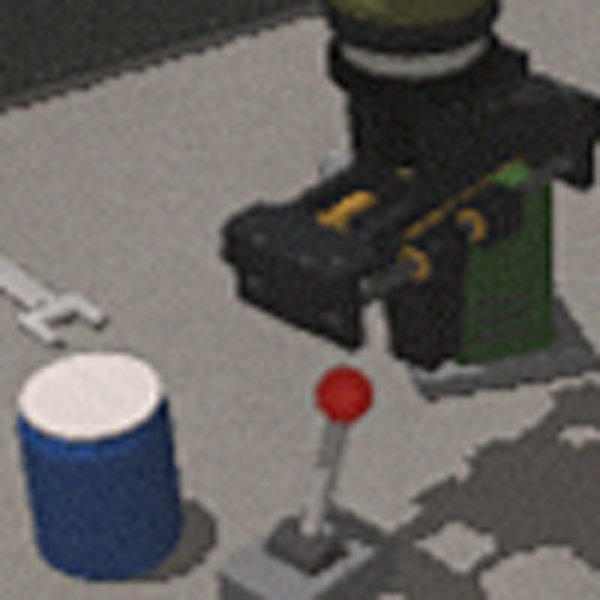

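{"method": "arm_command", "body": {
  "plan": [
    [0, 0.001, 0.012, 0, 0],
    [0, 0, 0.012, 0, 0],
    [0, 0, 0.012, 0, 0],
    [0, 0, 0.01, 0, 0],
    [0, 0, 0.01, 0, 0],
    [0, 0, 0.01, 0, 0],
    [0, 0, 0.01, 0, 0],
    [0, 0, 0.01, 0, 0]
  ]
}}

```text
clock: 4.7
tool_pos: [0.6736, -0.0303, 0.0795]
eef_rot: [0.385, 0.593, -0.385, 0.593]
contact_force: [0.1, -0.2, -0.5]
opening: 0.002
```

```bash
python3 - <<'E'
from h import *
go(None)
p,d=r.snapshot("scene");crop(p,150,110,250,210,6,"pics/s2.png")
E
```

```text
t 4.7 tcp [ 0.6736 -0.0303  0.0795] open 0.002 F [ 0.06 -0.19 -0.48]
x [-0.0003 -0.     -1.    ] jaw deg 24.0037235651694 q [-0.0147  0.9485 -0.017   1.5192  0.0222  0.6744  0.377 ]
```

View pics/s2.png

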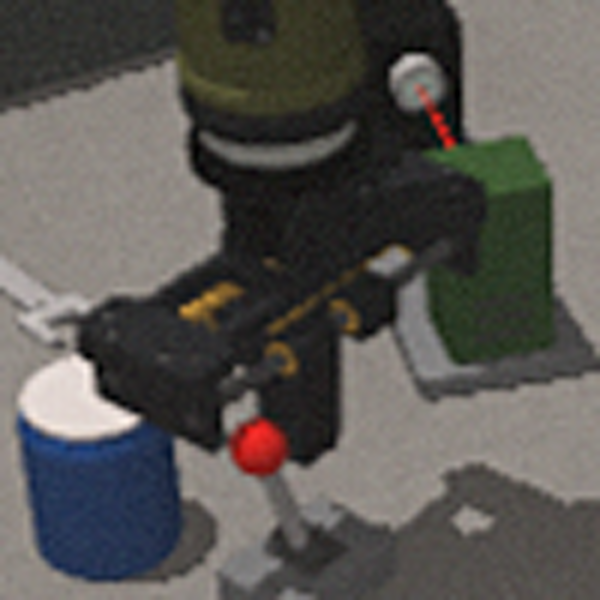

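{"method": "arm_command", "body": {
  "plan": [
    [0, 0, 0.006, 0, 0],
    [0, 0, 0.006, 0, 0],
    [0, 0, 0.005, 0, 0],
    [0, 0, 0, 0, 0]
  ]
}}

```text
clock: 5.25
tool_pos: [0.6881, -0.0238, 0.0795]
eef_rot: [0.385, 0.593, -0.385, 0.593]
contact_force: [-1.7, -1.2, 1.1]
opening: 0.009
```

```bash
python3 - <<'E'
from h import *
go(None)
p,d=r.snapshot("scene");crop(p,150,110,250,210,6,"pics/s3.png")
c,M=cam("scene");m=(p[...,0]>130)&(p[...,1]<60)&(p[...,2]<60);m=m[150:210,170:230];v,u=np.nonzero(m)
u=u.mean()+170;v=v.mean()+150;print(u,v,[plane(c,M,u,v,z) for z in (.09,.095)])
E
```

```text
t 5.25 tcp [ 0.6881 -0.0238  0.0795] open 0.009 F [-1.72 -1.24  1.09]
x [-0.0015 -0.0003 -1.    ] jaw deg 24.001493903887294 q [-0.025   0.9651 -0.015   1.4678  0.0193  0.7103  0.3707]
188.97826086956522 188.7826086956522 [array([ 0.7115, -0.0168,  0.09  ]), array([ 0.7136, -0.0107,  0.095 ])]
```

View pics/s3.png

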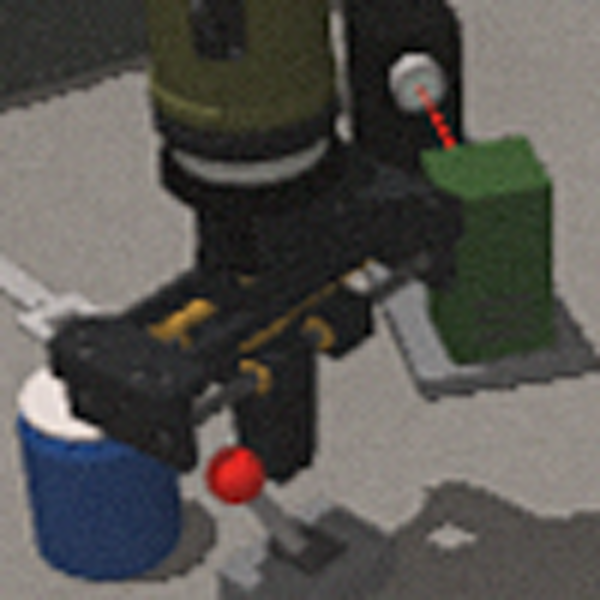

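{"method": "arm_command", "body": {
  "plan": [
    [0, 0, 0.003, 0, 0],
    [0, 0, 0.003, 0, 0],
    [0, 0, 0, 0, 0],
    [0, 0, 0, 0, 0]
  ]
}}

```text
clock: 5.8
tool_pos: [0.6885, -0.0236, 0.0794]
eef_rot: [0.382, 0.596, -0.389, 0.59]
contact_force: [-13.8, -3.8, 9.0]
opening: 0.009
```

```bash
python3 - <<'E'
from h import *
go([.595,-.0645,.2])
p,d=r.snapshot("scene");crop(p,150,110,250,210,6,"pics/s4.png")
c,M=cam("scene");m=(p[...,0]>130)&(p[...,1]<60)&(p[...,2]<60);m=m[150:210,170:230];v,u=np.nonzero(m)
u=u.mean()+170;v=v.mean()+150;print(u,v,[plane(c,M,u,v,z) for z in (.09,.095)])
E
```

```text
t 5.8 tcp [ 0.6885 -0.0236  0.0794] open 0.009 F [-13.83  -3.8    9.03]
x [-0.0121 -0.003  -0.9999] jaw deg 23.92403158535384 q [-0.0277  0.9698 -0.0123  1.4544  0.0191  0.7297  0.3684]
shift tool xyz (now) [-0.1194 -0.1035 -0.0008]
188.82608695652175 188.73913043478262 [array([ 0.7118, -0.0172,  0.09  ]), array([ 0.7139, -0.011 ,  0.095 ])]
```

{"method": "arm_command", "body": {
  "plan": [
    [0, 0, -0.02, 0, 0],
    [0, 0, -0.04, 0, 0],
    [0, 0, -0.04, 0, 0],
    [0, -0.04, 0, 0, 0],
    [0, -0.04, 0, 0, 0],
    [0, -0.04, 0, 0, 0],
    [0.0881, 0, 0.004, -0.034, 0],
    [0.0881, 0, 0.004, -0.034, 0],
    [0.0881, 0, 0.004, -0.034, 0],
    [0.0881, 0, 0.004, -0.034, 0],
    [0.0881, 0, 0.004, -0.034, 0.045],
    [0.0881, 0, 0, 0, 0]
  ]
}}

```text
clock: 7.35
tool_pos: [0.552, 0.1061, 0.2002]
eef_rot: [0.398, 0.586, -0.395, 0.585]
contact_force: [0.1, 0.2, -0.4]
opening: 0.664
```

{"method": "arm_command", "body": {
  "plan": [
    [0.0881, 0, 0, 0, 0],
    [0.0881, 0, 0, 0, 0]
  ]
}}

```text
clock: 7.6
tool_pos: [0.5527, 0.1001, 0.1999]
eef_rot: [0.399, 0.583, -0.399, 0.584]
contact_force: [-0.2, 0.7, -0.2]
opening: 0.892
```

```bash
python3 - <<'E'
from h import *
go([.509,.1815,.12],21.4)
s=r.get_state();p,d=r.snapshot("wrist");np.savez("pics/w2.npz",p=p,d=d,e=s["eef_rot"],t=s["tool_pos"])
cv2.imwrite("pics/w2.png",cv2.resize(p[:,:,::-1],(800,600),interpolation=cv2.INTER_CUBIC))
p,d=r.snapshot("scene");crop(p,150,110,250,210,6,"pics/s5.png")
E
```

```text
t 7.6 tcp [0.5527 0.1001 0.1999] open 0.892 F [-0.15  0.66 -0.18]
x [ 0.0012 -0.0005 -1.    ] jaw deg 21.309293698247213 q [-0.2706  0.6541  0.0149  1.8085 -0.0131  0.6781  0.1233]
shift tool xyz (now) [ 0.0798 -0.0112 -0.0918]
roll -0.0015839319382409123
shift after roll [ 0.0798 -0.011  -0.0918]
```

View pics/w2.png

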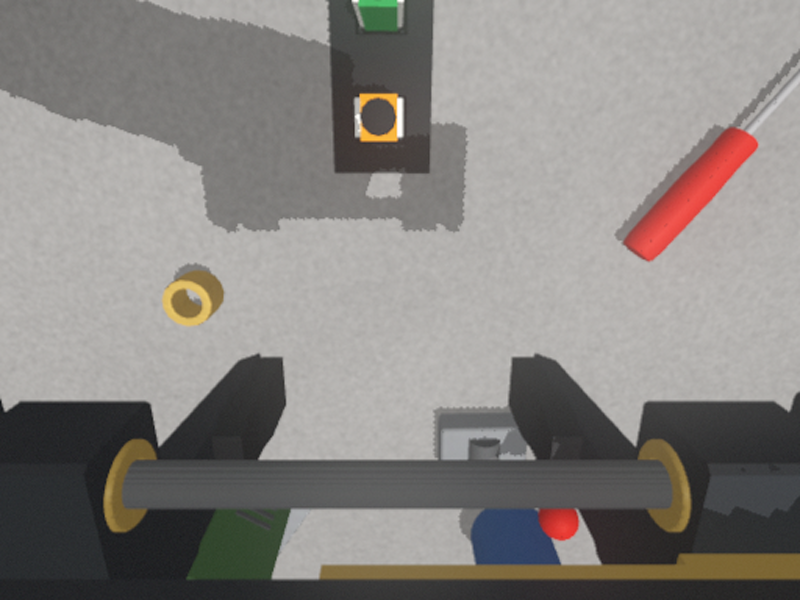

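View pics/s5.png

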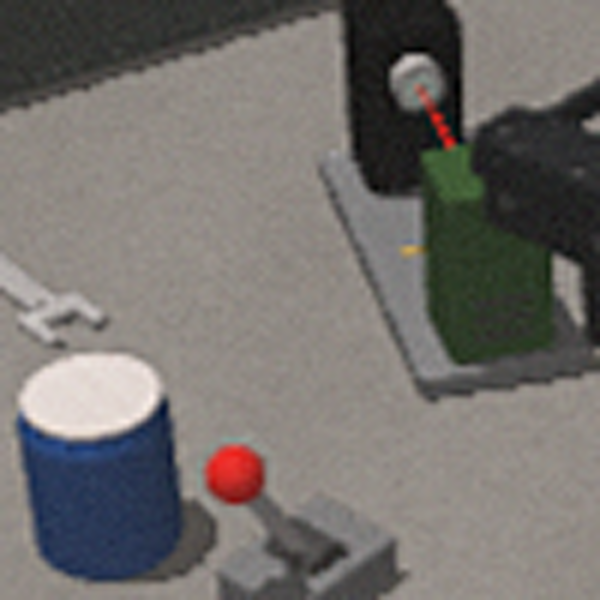

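The stopper centre is at (380,117) in the wrist picture and the frosted faces are at x = 356 and 403, parallel to the fingers. The lever has stayed over, with its ball at (235,474) in the scene crop.

```bash
python3 - <<'E'
from h import *
a=np.load("pics/w2.npz");s={"eef_rot":a["e"],"tool_pos":a["t"]};c,M=cam("wrist",s)
f=lambda x,y,z:plane(c,M,(x+.5)*.64-.5,(y+.5)*.64-.5,z)
print("stopper",f(380,117,.086),"top glass mid",f(380,117.5,.074))
print([f(x,y,.074) for x,y in [(360,94),(398,94),(361,141),(400,141)]])
rk=np.array([f(x,y,.02) for x,y in [(335,171),(429,173)]]);print("rack end",rk,np.degrees(np.arctan2(*(rk[1]-rk[0])[[1,0]])))
e1=f(330,60,.02)-f(335,171,.02);print(np.degrees(np.arctan2(e1[1],e1[0])))
e1=f(433,20,.02)-f(429,173,.02);print(np.degrees(np.arctan2(e1[1],e1[0])))
P=cloud(c,M,a["d"]);print("stopper depth pt",P[70:79,239:248].reshape(-1,3).mean(0))
go([.509,.1815,.12],21.4)
E
```

```text
stopper [0.512  0.1807 0.086 ] top glass mid [0.5116 0.1807 0.074 ]
[array([0.4975, 0.1879, 0.074 ]), array([0.5164, 0.1952, 0.074 ]), array([0.5062, 0.1656, 0.074 ]), array([0.5261, 0.1734, 0.074 ])]
rack end [[0.493  0.1394 0.02  ]
 [0.5522 0.1611 0.02  ]] 20.104693016042997
111.61155784537112
110.97008657256468
stopper depth pt [0.5118 0.1812 0.085 ]
t 7.7 tcp [0.5524 0.1004 0.1998] open 0.977 F [ 0.29 -0.44 -0.31]
x [ 0.0006 -0.0003 -1.    ] jaw deg 21.322999630529356 q [-0.2708  0.6542  0.0144  1.8087 -0.0132  0.6783  0.1231]
shift tool xyz (now) [ 0.0797 -0.011  -0.0914]
roll -0.001344138233963399
shift after roll [ 0.0797 -0.0108 -0.0914]
```

{"method": "arm_command", "body": {
  "plan": [
    [0.065, 0, -0.003, -0.03, 0],
    [0.065, 0, -0.003, -0.03, 0],
    [0.065, 0, -0.003, -0.03, 0],
    [0.065, 0, 0, 0, 0],
    [0.065, 0.03, 0, 0, 0],
    [0.065, 0.03, 0, 0, 0],
    [0.065, 0.01, 0, 0, 0],
    [0.065, 0, 0, 0, 0],
    [0.065, 0, 0, 0, 0]
  ]
}}

```text
clock: 8.82
tool_pos: [0.5115, 0.1819, 0.1306]
eef_rot: [0.399, 0.584, -0.398, 0.585]
contact_force: [0.8, 0.5, 0.2]
opening: 0.738
```

```bash
python3 - <<'E'
from h import *
go([.511,.181,.034],21.3)
s=r.get_state();p,d=r.snapshot("wrist")
cv2.imwrite("pics/w3.png",cv2.resize(p[:,:,::-1],(800,600),interpolation=cv2.INTER_CUBIC))
E
```

```text
t 8.82 tcp [0.5115 0.1819 0.1306] open 0.738 F [0.84 0.54 0.24]
x [ 0.0017  0.0006 -1.    ] jaw deg 21.392191325957292 q [-0.4399  0.7424  0.0218  1.9188 -0.0316  0.4788 -0.0224]
shift tool xyz (now) [ 0.0966 -0.001   0.0007]
roll 0.001608847085557974
shift after roll [ 0.0966 -0.001   0.0007]
```

View pics/w3.png

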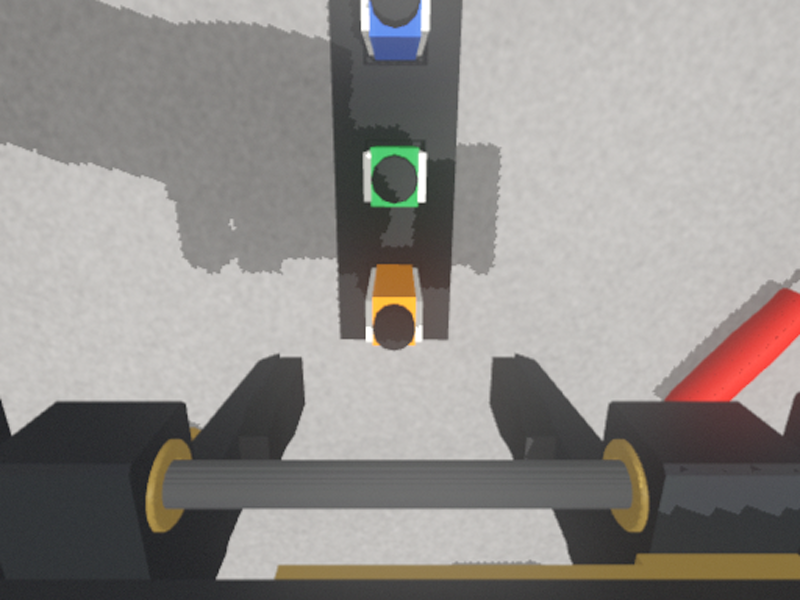

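```bash
python3 - <<'E'
from h import *
s=r.get_state();c,M=cam("wrist",s)
f=lambda x,y,z:plane(c,M,(x+.5)*.64-.5,(y+.5)*.64-.5,z)
for p in (f(394,327,.086),f(395,179,.086)): print(p,R.from_quat(s["eef_rot"]).as_matrix().T@(p-s["tool_pos"]))
E
```

```text
[0.5099 0.1832 0.086 ] [ 0.0447 -0.0012 -0.0016]
[0.4875 0.2419 0.086 ] [ 0.0447 -0.0007 -0.0644]
```

{"method": "arm_command", "body": {
  "plan": [
    [0.065, 0.02, -0.001, -0.001, 0],
    [0.065, 0.02, 0, 0, 0],
    [0.065, 0.02, 0, 0, 0],
    [0.065, 0.02, 0, 0, 0],
    [0.065, 0.016, 0, 0, 0],
    [0.065, 0, 0, 0, 0],
    [0.065, 0, 0, 0, 0]
  ]
}}

```text
clock: 9.75
tool_pos: [0.5098, 0.1828, 0.0343]
eef_rot: [0.399, 0.584, -0.398, 0.584]
contact_force: [-0.1, 0.2, 0.1]
opening: 0.74
```

{"method": "arm_command", "body": {
  "plan": [
    [0.05, 0, 0, 0, 0],
    [0.04, 0, 0, 0, 0],
    [0.032, 0, 0, 0, 0],
    [0.026, 0, 0, 0, 0],
    [0.02, 0, 0, 0, 0],
    [0.01, 0, 0, 0, 0],
    [0.01, 0, 0, 0, 0],
    [0.01, 0, 0, 0, 0]
  ],
  "force": 15
}}

```text
clock: 10.75
tool_pos: [0.5094, 0.1827, 0.0338]
eef_rot: [0.398, 0.584, -0.398, 0.584]
contact_force: [0.4, 0.3, 1.5]
opening: 0.291
```

```bash
python3 - <<'E'
from h import *
go([.511,.181,.034],21.3)
s=r.get_state();p,d=r.snapshot("wrist")
cv2.imwrite("pics/w4.png",cv2.resize(p[:,:,::-1],(800,600),interpolation=cv2.INTER_CUBIC))
E
```

```text
t 10.75 tcp [0.5094 0.1827 0.0338] open 0.291 F [0.4  0.27 1.47]
x [ 0.0002  0.0002 -1.    ] jaw deg 21.429016836038848 q [-0.436   0.9126  0.011   1.9548 -0.0324  0.2741 -0.0242]
shift tool xyz (now) [-0.0002  0.0008  0.0022]
roll 0.0022517895269058563
shift after roll [-0.0002  0.0008  0.0022]
```

View pics/w4.png

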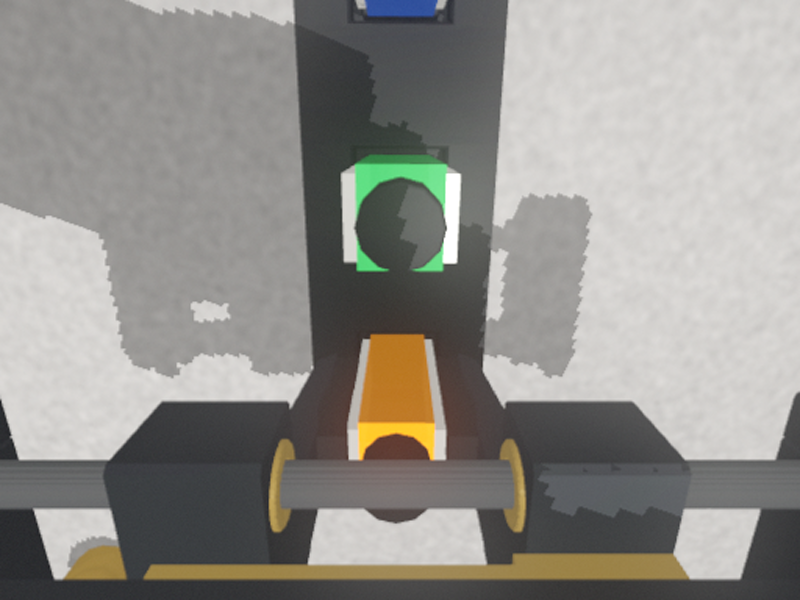

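Gripped at 25.6 mm opening, with the fingers outside the two frosted pads. Next I lift.

{"method": "arm_command", "body": {
  "plan": [
    [0.01, -0.005, 0, 0, 0],
    [0.01, -0.01, 0, 0, 0],
    [0.01, -0.01, 0, 0, 0],
    [0.01, -0.015, 0, 0, 0],
    [0.01, -0.025, 0, 0, 0],
    [0.01, -0.03, 0, 0, 0],
    [0.01, -0.03, 0, 0, 0],
    [0.01, -0.03, 0, 0, 0],
    [0.01, 0, 0, 0, 0],
    [0.01, 0, 0, 0, 0]
  ],
  "force": 20
}}

```text
clock: 12.05
tool_pos: [0.5088, 0.1825, 0.1885]
eef_rot: [0.398, 0.584, -0.399, 0.584]
contact_force: [0.3, 1.1, -1.0]
opening: 0.295
```

```bash
python3 - <<'E'
from h import *
go([.5,-.2405,.19],-11)
p,d=r.snapshot("wrist")
cv2.imwrite("pics/w5.png",cv2.resize(p[:,:,::-1],(800,600),interpolation=cv2.INTER_CUBIC))
p,d=r.snapshot("scene");crop(p,230,130,360,260,4,"pics/s6.png")
E
```

```text
t 12.05 tcp [0.5088 0.1825 0.1885] open 0.295 F [ 0.31  1.09 -0.95]
x [-0.0008 -0.0002 -1.    ] jaw deg 21.435757260951288 q [-0.4477  0.6484  0.0296  1.8801 -0.0312  0.6144 -0.0244]
shift tool xyz (now) [-0.0014 -0.1628  0.3906]
roll 0.5661108382070079
shift after roll [-0.0014  0.0721  0.4169]
```

View pics/s6.png

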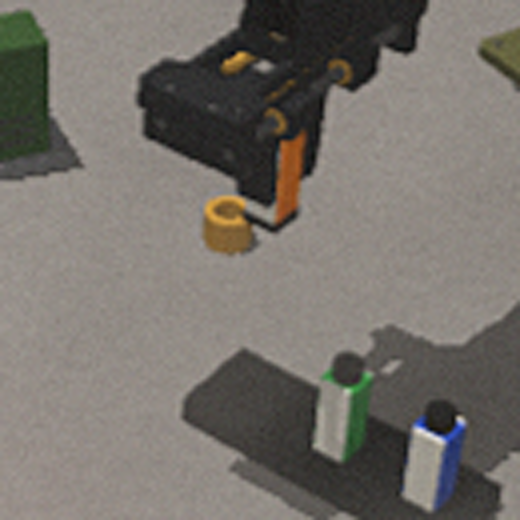

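View pics/w5.png

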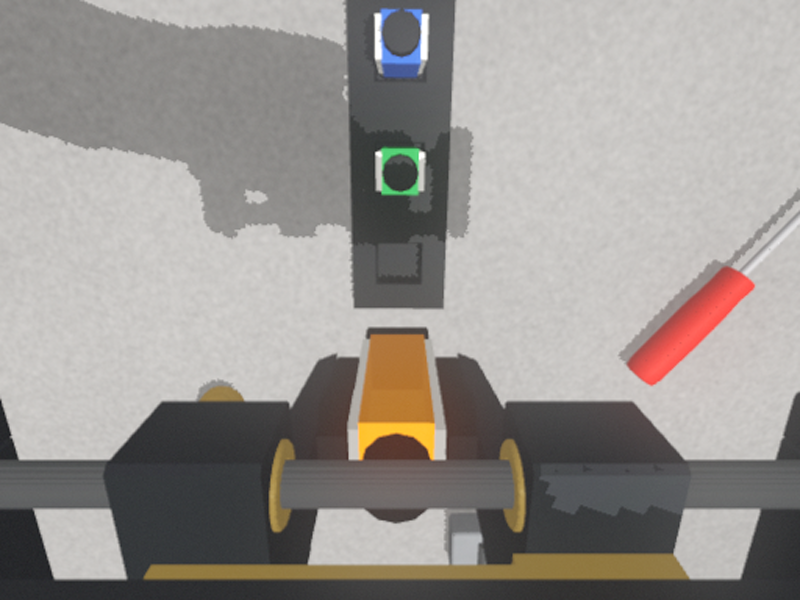

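{"method": "arm_command", "body": {
  "plan": [
    [0.01, 0, 0, 0, 0.1],
    [0.01, 0, 0, 0, 0.12],
    [0.01, 0, 0, 0, 0.12],
    [0.01, 0, 0, 0, 0.12],
    [0.01, 0, 0, 0, 0.106],
    [0.01, 0, 0, 0, 0]
  ]
}}

```text
clock: 12.9
tool_pos: [0.5087, 0.1825, 0.1877]
eef_rot: [-0.545, -0.45, 0.546, -0.45]
contact_force: [1.2, 0.0, -1.6]
opening: 0.297
```

{"method": "arm_command", "body": {
  "plan": [
    [0.01, 0, 0.006, 0.02, 0],
    [0.01, 0, 0.006, 0.035, 0],
    [0.01, 0, 0.006, 0.05, 0],
    [0.01, 0, 0.006, 0.05, 0],
    [0.01, 0, 0.006, 0.05, 0],
    [0.01, 0, 0.006, 0.05, 0],
    [0.01, 0, 0.006, 0.05, 0],
    [0.01, 0, 0.006, 0.05, 0],
    [0.01, 0, 0.006, 0.05, 0],
    [0.01, 0, 0.006, 0.05, 0],
    [0.01, 0, 0.006, 0.045, 0],
    [0.01, 0, 0.006, 0.025, 0]
  ]
}}

```text
clock: 14.4
tool_pos: [0.4783, -0.3496, 0.1881]
eef_rot: [-0.545, -0.449, 0.547, -0.449]
contact_force: [-0.5, 0.5, -2.3]
opening: 0.292
```

{"method": "arm_command", "body": {
  "plan": [
    [0.01, 0, 0, 0, 0],
    [0.01, 0, 0, 0, 0],
    [0.01, 0, 0, 0, 0]
  ]
}}

```text
clock: 14.78
tool_pos: [0.4803, -0.3443, 0.1885]
eef_rot: [0.545, 0.451, -0.545, 0.45]
contact_force: [0.0, -0.0, -1.7]
opening: 0.289
```

```bash
python3 - <<'E'
from h import *
go([.5,-.2405,.19],-11)
s=r.get_state();p,d=r.snapshot("wrist");np.savez("pics/w6.npz",p=p,d=d,e=s["eef_rot"],t=s["tool_pos"])
cv2.imwrite("pics/w6.png",cv2.resize(p[:,:,::-1],(800,600),interpolation=cv2.INTER_CUBIC))
E
```

```text
t 14.78 tcp [ 0.4803 -0.3443  0.1885] open 0.289 F [ 0.   -0.03 -1.71]
x [-0.0004  0.0016 -1.    ] jaw deg -10.828530248960226 q [ 0.5052  0.7066  0.0685  1.7297 -0.07    0.7087  0.4216]
shift tool xyz (now) [-0.0014 -0.0001 -0.1057]
roll 0.0029917154827834302
shift after roll [-0.0014 -0.0004 -0.1057]
```

View pics/w6.png

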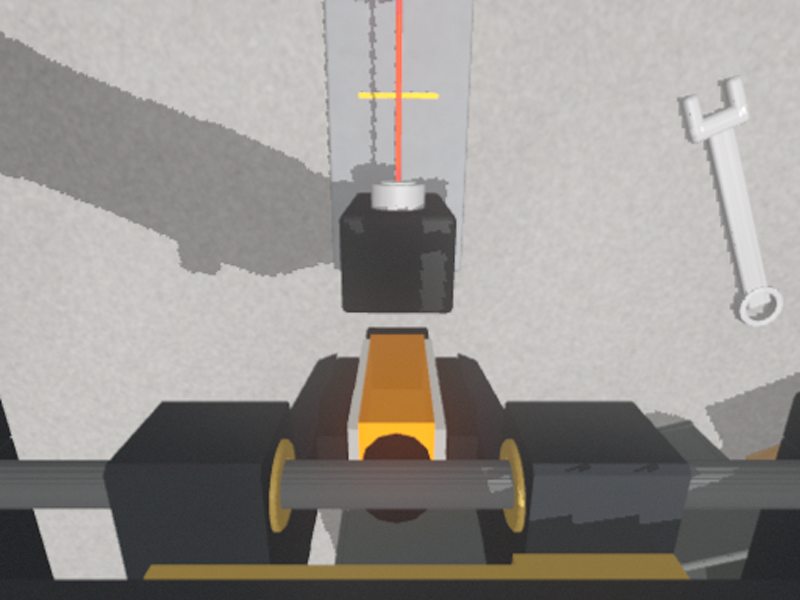

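The beam is vertical at x = 399, in line with the cell at x ≈ 397. The cross is at (398,96).

```bash
python3 - <<'E'
from h import *
a=np.load("pics/w6.npz");s={"eef_rot":a["e"],"tool_pos":a["t"]};c,M=cam("wrist",s)
f=lambda x,y,z:plane(c,M,(x+.5)*.64-.5,(y+.5)*.64-.5,z)
Rm=R.from_quat(a["e"]).as_matrix()
for n,p in [("cross",f(398,96,.014)),("beam far",f(398.5,5,.085)),("beam near",f(398.5,175,.085)),("cell foot front",f(397,333,a["t"][2]-.026)),("cell top",f(397,422,a["t"][2]+.04))]: print(n,p,Rm.T@(p-a["t"]))
E
```

```text
cross [ 0.5009 -0.2414  0.014 ] [ 0.1746  0.001  -0.1048]
beam far [ 0.5073 -0.2084  0.085 ] [ 0.1037  0.0011 -0.1385]
beam near [ 0.4929 -0.2838  0.085 ] [ 0.1036  0.0011 -0.0616]
cell foot front [ 0.4818 -0.3376  0.1625] [ 0.026   0.0003 -0.0068]
cell top [ 0.4824 -0.3344  0.2285] [-0.04    0.0002 -0.0102]
```

{"method": "arm_command", "body": {
  "plan": [
    [0.01, 0, 0, -0.015, 0],
    [0.01, 0, 0, -0.025, 0],
    [0.01, 0, 0, -0.03, 0],
    [0.01, 0, 0.001, -0.023, 0],
    [0.01, 0, 0, -0.012, 0],
    [0.01, 0, 0, 0, 0],
    [0.01, 0, 0, 0, 0],
    [0.01, 0, 0, 0, 0]
  ]
}}

```text
clock: 15.82
tool_pos: [0.5005, -0.2447, 0.1887]
eef_rot: [-0.546, -0.449, 0.546, -0.449]
contact_force: [0.9, 0.3, -0.8]
opening: 0.29
```

```bash
python3 - <<'E'
from h import *
go([.5005,-.241,.0738],-11)
E
```

```text
t 15.82 tcp [ 0.5005 -0.2447  0.1887] open 0.29 F [ 0.92  0.33 -0.81]
x [-0.0001 -0.0006 -1.    ] jaw deg -11.104368506124851 q [ 0.3186  0.6682  0.0887  1.8339 -0.0906  0.6433  0.267 ]
shift tool xyz (now) [ 0.1149 -0.0007 -0.0037]
roll -0.0018216074024715034
shift after roll [ 0.1149 -0.0007 -0.0037]
```

{"method": "arm_command", "body": {
  "plan": [
    [0.01, 0.01, 0, -0.003, 0],
    [0.01, 0.015, 0, 0, 0],
    [0.01, 0.02, 0, 0, 0],
    [0.01, 0.02, 0, 0, 0],
    [0.01, 0.02, 0, 0, 0],
    [0.01, 0.015, 0, 0, 0],
    [0.01, 0.01, 0, 0, 0],
    [0.01, 0.005, 0, 0, 0],
    [0.01, 0, 0, 0, 0],
    [0.01, 0, 0, 0, 0],
    [0.01, 0, 0, 0, 0],
    [0.01, 0, 0, 0, 0]
  ]
}}

```text
clock: 17.32
tool_pos: [0.5016, -0.2406, 0.074]
eef_rot: [0.546, 0.45, -0.545, 0.45]
contact_force: [0.4, 0.2, -1.0]
opening: 0.296
```

```bash
python3 - <<'E'
from h import *
go([.5005,-.241,.0738],-11)
s=r.get_state();p,d=r.snapshot("wrist");cv2.imwrite("pics/w7.png",cv2.resize(p[:,:,::-1],(800,600),interpolation=cv2.INTER_CUBIC))
p,d=r.snapshot("scene");crop(p,180,90,270,190,6,"pics/s7.png")
s=r.get_state();print(s["clock"],s["qd"])
E
```

```text
t 17.32 tcp [ 0.5016 -0.2406  0.074 ] open 0.296 F [ 0.35  0.17 -1.05]
x [ 0.0006 -0.0001 -1.    ] jaw deg -10.998585233226231 q [ 0.3329  0.8517  0.0537  1.9035 -0.107   0.3885  0.2754]
shift tool xyz (now) [ 0.0002 -0.001   0.0006]
roll 2.468400837596363e-05
shift after roll [ 0.0002 -0.001   0.0006]
17.425 [-0.0002  0.003  -0.0008  0.0001 -0.0001 -0.0005  0.0009]
```

View pics/w7.png

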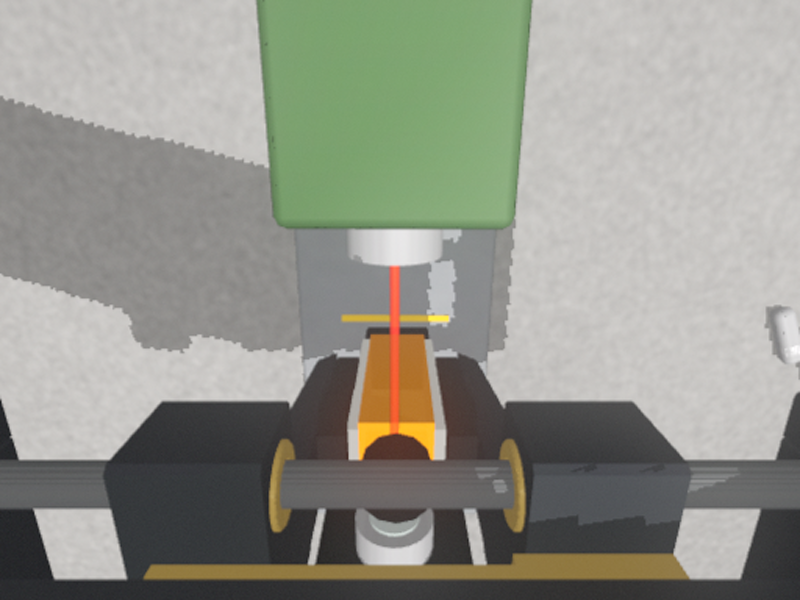

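View pics/s7.png

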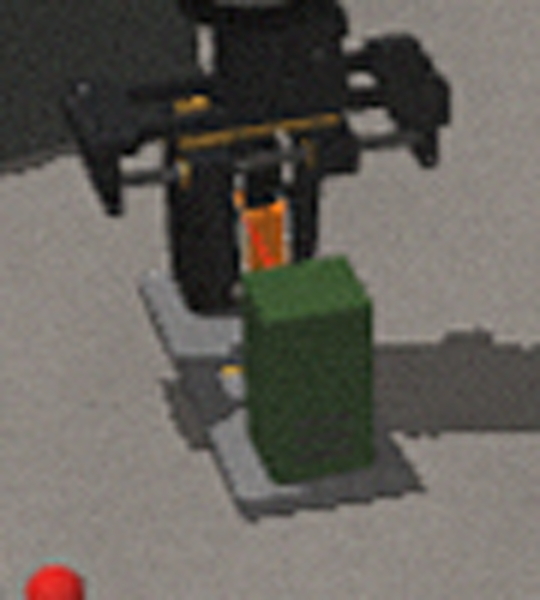

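```bash
python3 - <<'E'
from h import *
go(None);print(r.finish_job());go(None)
E
```

```text
t 17.43 tcp [ 0.5015 -0.2406  0.0739] open 0.29 F [-0.64  0.09 -1.13]
x [ 0.0003 -0.     -1.    ] jaw deg -10.996899368139292 q [ 0.3329  0.852   0.0537  1.9036 -0.107   0.3885  0.2754]
the job is handed in; nothing more can be done
None
the job is handed in; nothing more can be done
```

I pushed the lamp lever to its end stop, took the amber cell by its frosted faces, and handed the job in at 17.4 s with the cell held still in the beam. The hand-in gives no verdict, so the checks below are mine.

- **Lever:** the wrist force rose to about 14 N against the stop, and the lever stayed over after I let go. Its joint value can't be read directly. The ball moved about 68 mm, which puts it at or near fully over.
- **Grip:** the fingers are closed at about 25.5 mm on the two frosted faces, with a commanded force of 20 N. The clear faces and stopper looked untouched in the wrist picture.
- **Position:** the cell's centre is about 1 mm sideways of the beam and a millimetre or two along it from the middle. The glass centre is at about 85 mm height.
- **Attitude:** the tool is vertical, and the clear faces are square to the beam within about 1 degree.
- **Clearance and stillness:** the underside is about 34 mm above the base plate. The wrist force showed only about 1 N, roughly the cell's weight, and the joints were still.
- **Everything else:** the green and blue cells still stood in the rack in the last picture that shows them. The arm did not touch the bystanders as far as the pictures show.

The top and wrist cameras differed by about 3 mm on where the amber cell stood before the grasp. I went between the two, then corrected from a closer view. No check failed.

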